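# Turn a power module to its blue terminals on a contact tester

## Robot

A 6-joint arm with a two-finger parallel gripper is mounted at the origin on the work surface. World frame = base frame: x ahead of the robot, y to its left, z up, the work surface at z = 0. Lengths are in m, angles in rad, forces in N, time in s.
With the tool pointing down it reaches from about 0.375 to 0.9 m from the base axis. Payload 3.1 kg.
Tool frame: the origin (TCP) lies at the very end of the fingers, on their centre line; the grasp point (between the pads) lies 19 mm behind it; z points along the fingers, y is the direction in which the jaws open and shut (so a half turn about z gives the same grasp; the last joint's range is limited). The gripper opens to 87 mm and grips with 3 to 60 N. Pads are 19 mm wide; open, the fingers measure 117 mm over their backs; the gripper's body (75 mm by 190 mm) begins 51 mm behind the grasp point.
Start: joints at [1.171, 0.527, 1.433, -0, 1.181, -0.178], TCP at [0.137, 0.61, 0.195] pointing down, gripper open.
Joint ranges: [-3.08, 3.08], [-0.75, 2.2], [0.22, 2.44], [-1.43, 4.57], [0, 2.65], [-2.85, 2.85]. Speed limits (rad/s): [2.79, 2.79, 3.14, 3.14, 3.14, 3.14].

## Interface

Orientations are given as a unit quaternion [x, y, z, w].
In Python, from rig import robot gives the robot as it stands. The module is installed in compiled form; this text tells all that it offers.
- The arm moves only by the tool send_rows, never from a script. Its argument "deltas" is a list of rows, each an object of numbers: "tx", "ty", "tz": the shift along the tool's x, y, z in cm; "rx", "ry", "rz": the turn, a rotation vector about the tool's x, y, z in rad. A call has 1 to 5 rows; each row is the pose to reach, as a shift and turn from the pose commanded when the call began, along the tool's axes at that moment; what a row does not reach only later rows make up. A row lasts 1/12 s, in which the tool goes at most 41.7 mm and 7.16 degrees, less where a joint would pass 70% of its speed; a pose out of reach is approached as far as the arm can. A call with a gripper value outside its range is refused whole. "claw" is the finger opening in cm, from 0 to 8.7, set as the call begins (left out, the last holds). The fingers move at their own pace and stop on an object; "squeeze" is the grip in N (left out, the last holds). Time passes only in rows, so rows that repeat a pose let the fingers close. It gives the time, the measured TCP pose, the force and the opening at its end, in the units of the state.
- robot.get_obs(): the state, without advancing time (a new reading comes with each control period).
- robot.camera(name): name is "side" or "top"; returns a dict with "color" (400x640x3 uint8, red, green, blue), "z_map" (400x640 float32, m along the optical axis (not along the pixel's ray), 0 where there is no reading), "intrinsics" (3x3 intrinsics, pixels), "R" (3x3) and "t" (3): a world point X has camera coordinates R X + t. Camera axes: x right, y down, z forward; pixel columns grow to the right and rows downward; lengths in m; the calibration is good to about 2 mm. A picture is of the moment at which its call begins.
- robot.hand_in(): hands the job in, once; it reports no verdict.
Trained networks look in the newest picture that a camera, given by its name, has taken for a name from the list of things; names that differ only in an ending like _2 or _b are one class to them, and where a whole thing is asked for, a point or a joint stands for the part that bears it (a point fixed in the world has none). Each returns a list of dicts, best first, with "p" (0 to 1); they miss things now and then, are a little off and sometimes report something else, mostly with a low value. They report only what shows in the picture. A call takes as long as a camera call.
- robot.outline_of(label, camera): "pixels" (400x640 bool, what is visible of it) and "xy" ([column, row] in pixels, amid what is visible of it).
- robot.tip_of(label, camera): "xy" ([column, row] in pixels: a listed point, or the origin of a listed thing).
The state is a dict: "time": time; "q": joint angles; "joint_velocities": joint speeds; "joint_torque": joint torques, N m; "position": TCP position; "tool_rot": TCP orientation; "ft_force": force on the tool from outside, world axes, zero at the start; "moment": the same for the moment, N m; "grip_width": finger opening in m.
Only numpy, scipy, OpenCV 4.12 (cv2) and the standard library are available. Lean on these libraries where they do the work, as an engineer would, in place of code of your own. Each camera call takes 0.05 s, during which the arm holds its last target.

## Task

The red terminal face of the aluminium module on the tester's bed has already been checked. Turn the module so that its blue face sits flush against the white contact bar, centred on the bar's black patch, and let go of it; only then press the orange plunger head down to its stop to take the reading and let it come back up. Leave the module standing there with the blue face against the bar, and do not disturb the other things on the bench.

Things in the scene. Friction and masses are not known exactly. Their poses are not given: they have to be found in the camera images.
- tester: Contact tester, fixed. Origin on the bench surface, z up, x from the bed towards the bar and housing. Bed: bare flat dark steel plate, top at z = 12 mm, x -150 to 25, y -75 to 75 mm. Grey housing behind the bar: x 39 to 160, y -75 to 75, top at z = 66 mm. A module flush and centred has its origin at (0, 0, 12) mm.
- bar_face (a point): Middle of the white contact bar's upright face, at (25, 0, 35) mm in the tester's frame, axes as the tester's; the face looks to -x. The bar spans y -50 to 50 mm, top at z = 52 mm. A black patch 50 mm wide with three brass contacts marks its middle (the bar's top is black there too).
- module: Loose aluminium block, 50 x 50 mm, 46 mm high, about 0.25 kg, on the tester's bed. Origin: centre of its underside, z up. +x face: red plate, +y face: blue plate, each with three brass contacts; the others are bare. Both show on its top as 11 mm wide bands. At the start it stands back from the bar, red face roughly towards it.
- blue_face (a point): Centre of the module's blue face, at (0, 25, 23) mm in the module's frame, axes as the module's.
- plunger_top (a point): Centre of the top of the orange plunger head, a round knob of 38 mm diameter on top of the tester's housing, at (95, 0, 110) mm in the tester's frame when up. It moves straight down.
- plunger (a joint): Plunger travel in m: 0 = up, 0.012 = at its stop. A spring (2 N at the top, 6 N at the stop) brings it back up.
- reel: Bystander: solder reel, 60 mm diameter, 40 mm high, standing on the bench beside the tester on its +y side. Origin under its centre.
- screwdriver: Bystander: screwdriver with yellow handle lying on the bench beside the tester on its -y side. Origin at its underside.
- bottle: Bystander: white bottle, 60 mm diameter, 150 mm high. Origin under its centre.
- jar: Bystander: amber jar with green cap, 60 mm diameter, 60 mm high. Origin under its centre.
- spare1: Bystander: black module, 50 x 50 x 46 mm, in the blue tray. Origin under its centre.
- spare2: Bystander: black module, 50 x 50 x 46 mm, in the blue tray. Origin under its centre.

How it is judged:
On the way, in this order (a step that is already met when the one before it is completed fails the run):
1. the module stands on the bed with its blue face flush against the contact bar, let go, with the plunger still up (x of blue_face in the frame of tester between 0.0205 and 0.03 m and y of blue_face in the frame of tester between -0.015 and 0.015 m and z of blue_face in the frame of tester between 0.03 and 0.041 m and angle between the y axis of module and the x axis of tester, either way round below 0.1 rad and angle between module's own z axis and vertical below 0.08 rad and value of joint plunger below 0.003 m and contact force between the fingers and module below 0.1 N), for 0.2 s.
2. the plunger is pressed down to its stop while the blue face is flush against the bar (x of blue_face in the frame of tester between 0.0205 and 0.03 m and y of blue_face in the frame of tester between -0.015 and 0.015 m and z of blue_face in the frame of tester between 0.03 and 0.041 m and angle between the y axis of module and the x axis of tester, either way round below 0.1 rad and angle between module's own z axis and vertical below 0.08 rad and value of joint plunger above 0.0105 m), for 0.1 s.
At the end, for the whole second after the job is handed in: The module stands upright on the bed at rest, its blue face within 4.5 mm of the contact bar, square to it within 0.1 rad, and centred on it within 15 mm; the plunger has been pressed to within 1.5 mm of its stop and is back up (x of blue_face in the frame of tester between 0.0205 and 0.03 m and y of blue_face in the frame of tester between -0.015 and 0.015 m and z of blue_face in the frame of tester between 0.03 and 0.041 m and angle between the y axis of module and the x axis of tester, either way round below 0.1 rad and angle between module's own z axis and vertical below 0.08 rad and value of joint plunger below 0.002 m and linear speed of module below 0.01 m/s); the robot touches nothing.
It fails at once if the plunger is pressed while the blue face is not flush against the bar (value of joint plunger above 0.006 m and not (x of blue_face in the frame of tester between 0.0205 and 0.03 m and y of blue_face in the frame of tester between -0.015 and 0.015 m and z of blue_face in the frame of tester between 0.03 and 0.041 m and angle between the y axis of module and the x axis of tester, either way round below 0.1 rad and angle between module's own z axis and vertical below 0.08 rad)).
It fails at once if another thing on the bench is moved by more than 30 mm (distance of any of reel, screwdriver, bottle, jar, spare1, spare2 from where it was at the start of the episode above 0.03 m).
It also fails if it takes over 37 s, if anything falls off the work surface, if the arm or the gripper's body presses on something with over 40 N, if the wrist force passes 120 N, or if a joint passes its speed limit or range.

## Working session

There is one attempt and no reset: what is moved stays moved. The work goes in short steps, Python scripts to look and compute and a tool call to move; the robot and the scene stay as the last step left them, time stands still between calls to the robot, and variables do not carry over. Pictures are saved under pics/ and viewed, and the job is handed in when it is done.

Besides the shell and the picture viewer there is one more tool, called after "Request:" as name(argument=value, ...) on one line, values as JSON. send_rows: Moves the arm, as the interface text tells. Its arguments: {"type":"object","properties":{"deltas":{"type":"array","items":{"type":"object","properties":{"tx":{"type":"number"},"ty":{"type":"number"},"tz":{"type":"number"},"rx":{"type":"number"},"ry":{"type":"number"},"rz":{"type":"number"}}}},"claw":{"type":"number"},"squeeze":{"type":"number"}},"required":["deltas"]}

```bash
mkdir -p pics; cat > h.py <<'E'
from rig import robot
import numpy as np, cv2, pickle
def snap(n,f=None):
    c=robot.camera(n)
    if f: cv2.imwrite('pics/'+f,c['color'][:,:,::-1])
    return c
def world(c,uv,z=None):
    u,v=uv;K=c['intrinsics'];R=c['R'];t=np.array(c['t']).ravel()
    d=np.linalg.inv(K)@[u,v,1]
    if z is None: return R.T@(d*c['z_map'][int(round(v)),int(round(u))]-t)
    o=-R.T@t; w=R.T@d
    return o+w*(z-o[2])/w[2]
def cloud(c):
    K=c['intrinsics'];R=c['R'];t=np.array(c['t']).ravel();Z=c['z_map']
    v,u=np.mgrid[0:400,0:640]
    P=np.stack([(u-K[0,2])/K[0,0]*Z,(v-K[1,2])/K[1,1]*Z,Z],-1)
    return (P-t)@R
E
python3 - <<'E'
from h import *
np.set_printoptions(precision=4,suppress=True)
for n in ['top','side']:
    c=snap(n,n+'0.png'); pickle.dump(c,open(n+'0.pkl','wb'))
    for l in ['tester','bar_face','module','blue_face','plunger_top','plunger','reel','screwdriver','bottle','jar']:
        r=robot.tip_of(l,n); print(n,l,[(np.round(x['xy'],1),round(x['p'],2), world(c,x['xy'])) for x in r[:2]])
print(robot.get_obs())
E
```

```text
top tester [(array([315.2, 205.9]), 0.63, array([0.5234, 0.0721, 0.0121]))]
top bar_face [(array([312.7, 194.3]), 0.63, array([0.5616, 0.0809, 0.0191]))]
top module []
top blue_face [(array([306.1, 230.5]), 0.83, array([0.4407, 0.1007, 0.0115]))]
top plunger_top [(array([306. , 168.1]), 0.47, array([0.6327, 0.0985, 0.1092]))]Traceback (most recent call last):
  File "<stdin>", line 6, in <module>
ValueError: it knows: bar_face, blue_face, bottle, jar, module, plunger_top, reel, screwdriver, spare, tester
```

```bash

python3 - <<'E'
from h import *
np.set_printoptions(precision=4,suppress=True)
for n in ['side']:
    c=snap(n,n+'0.png'); pickle.dump(c,open(n+'0.pkl','wb'))
    for l in ['tester','bar_face','module','blue_face','plunger_top','reel','screwdriver','bottle','jar']:
        r=robot.tip_of(l,n); print(n,l,[(np.round(x['xy'],1),round(x['p'],2), world(c,x['xy'])) for x in r[:2]])
print(robot.get_obs())
t=pickle.load(open('top0.pkl','rb'))
cv2.imwrite('pics/topz.png',cv2.resize(t['color'][120:280,220:420,::-1],None,fx=4,fy=3.75,interpolation=2)[:600])
E
```

```text
side tester [(array([314.9, 244.6]), 0.62, array([0.5312, 0.0892, 0.0132]))]
side bar_face [(array([301.5, 238.5]), 0.83, array([0.5568, 0.1189, 0.0547]))]
side module [(array([339.4, 246.6]), 0.8, array([0.4553, 0.105 , 0.045 ]))]
side blue_face [(array([342.7, 248.8]), 0.78, array([0.4483, 0.0979, 0.0325]))]
side plunger_top [(array([278.6, 214.3]), 0.44, array([0.6251, 0.1058, 0.1094]))]
side reel [(array([322.5, 279.3]), 0.66, array([0.4617, 0.2166, 0.0368]))]
side screwdriver [(array([316.8, 213.9]), 0.49, array([ 0.5803, -0.0534, -0.0011]))]
side bottle [(array([206.6, 375.1]), 0.71, array([0.5815, 0.5172, 0.0535]))]
side jar [(array([264.3, 379.5]), 0.57, array([0.4758, 0.4884, 0.0546]))]
{'time': 0.8, 'q': array([ 1.1705,  0.5275,  1.4327,  0.    ,  1.1814, -0.1785]), 'joint_velocities': array([ 0.0007,  0.0011,  0.0003,  0.0023,  0.0011, -0.0014]), 'joint_torque': array([  0.0005, -43.9949, -17.6981,   0.0634,   0.0501,  -0.    ]), 'position': array([0.1374, 0.6097, 0.195 ]), 'tool_rot': array([ 0.1107,  0.9939, -0.    , -0.    ]), 'ft_force': array([-0.5952,  1.2508,  0.0918]), 'moment': array([ 0.045 , -0.0021, -0.0104]), 'grip_width': 0.08705842146797084}
```

View pics/top0.png

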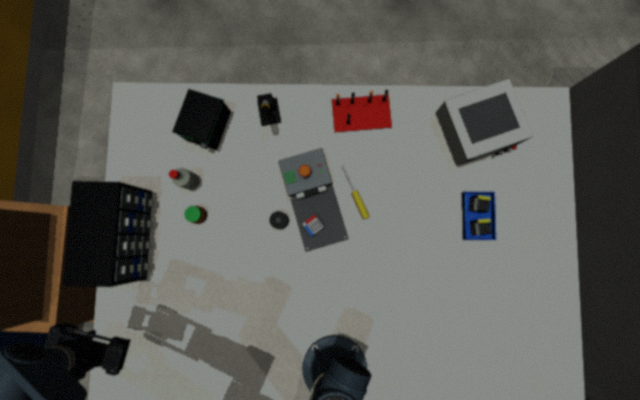

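View pics/side0.png

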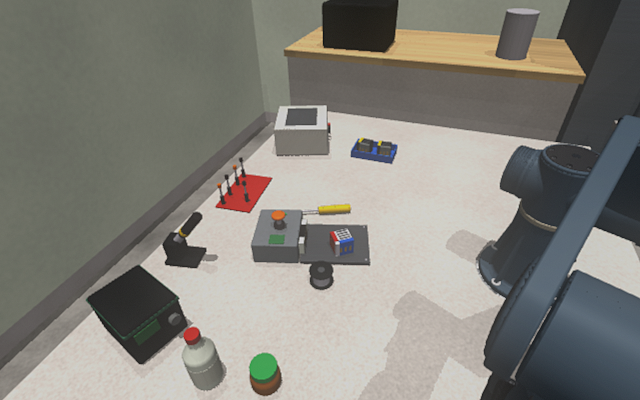

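View pics/topz.png

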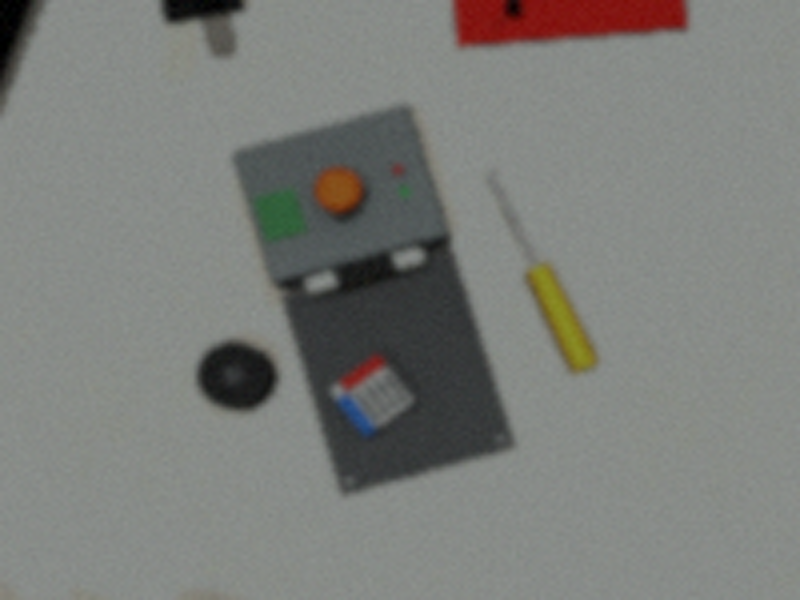

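The top view shows the tester at about (315,205) px, yawed roughly 15°. The module is at (313,226), with red up-left and blue down-left. Next I'll fit the poses.

```bash
cat > fit.py <<'E'
from h import *
np.set_printoptions(precision=4,suppress=True)
def rect(P):
    r=cv2.minAreaRect((P*1000).astype(np.float32)); return r
def module(c,lab='module'):
    P=cloud(c); 
    m=(np.abs(P[...,2]-0.058)<0.006)&(P[...,0]>0.36)&(P[...,0]<0.6)&(P[...,1]>0)&(P[...,1]<.2)
    return m,P
if __name__=='__main__':
  for n in ['top','side']:
    c=pickle.load(open(n+'0.pkl','rb')); P=cloud(c)
    box=(P[...,0]>0.36)&(P[...,0]<0.75)&(P[...,1]>-0.05)&(P[...,1]<.25)
    for nm,z,s in [('bed',.012,.004),('house',.066,.005),('58',.058,.003),('knob',.110,.006)]:
        m=box&(np.abs(P[...,2]-z)<s)
        if nm=='58': m&=P[...,0]<.51
        m=m.astype(np.uint8)
        k,L,S,C=cv2.connectedComponentsWithStats(m,connectivity=8)
        i=1+np.argmax(S[1:,4]); Q=P[L==i]
        print(n,nm,len(Q),rect(Q[:,:2]),Q.mean(0), Q[:,2].std())
  # colour
    hsv=cv2.cvtColor(c['color'],cv2.COLOR_RGB2HSV)
    for nm,lo,hi in [('red',(0,120,80),(6,255,255)),('red2',(172,120,80),(180,255,255)),('orange',(6,150,100),(18,255,255)),('blue',(100,110,60),(125,255,255))]:
        m=box&(cv2.inRange(hsv,lo,hi)>0)&(P[...,2]>.05)
        v,u=np.nonzero(m); print(n,nm,m.sum(),P[m].mean(0) if m.any() else '',u.mean() if m.any() else '',v.mean() if m.any() else '')
E
python3 fit.py
```

```text
top bed 1914 ((482.502685546875, 59.33308410644531), (183.67735290527344, 149.9645538330078), 17.432109832763672) [0.4814 0.056  0.0121] 0.0019348580495240607
top house 1531 ((632.50341796875, 106.3469467163086), (121.68018341064453, 149.54852294921875), 17.48876953125) [0.6314 0.1059 0.0659] 0.002115575891144595
top 58 186 ((458.84552001953125, 77.82563781738281), (49.87959289550781, 49.14545822143555), 38.39337921142578) [0.4573 0.0771 0.0578] 0.001484857223235243
top knob 106 ((627.7734375, 105.52446746826172), (34.096763610839844, 35.60790252685547), 46.22248458862305) [0.6276 0.1051 0.1094] 0.002167723889773339
top red 46 [0.4593 0.0651 0.3932] 319.2173913043478 194.95652173913044
top red2 1 [0.4864 0.0826 0.0583] 311.0 216.0
top orange 96 [0.6222 0.1026 0.1332] 300.8645833333333 170.33333333333334
top blue 36 [0.4386 0.0828 0.1572] 322.55555555555554 229.30555555555554
side bed 1911 ((482.13873291015625, 56.910919189453125), (184.7685546875, 154.86563110351562), 16.958314895629883) [0.4791 0.0664 0.0129] 0.0013973344060559487
side house 1474 ((631.8999633789062, 104.84439086914062), (120.92931365966797, 153.0286407470703), 17.44729995727539) [0.6266 0.1167 0.0669] 0.0014891377831157556
side 58 249 ((458.6436462402344, 75.71279907226562), (50.88636779785156, 53.42507553100586), 37.099884033203125) [0.4583 0.0778 0.0583] 0.0012799222279136345
side knob 114 ((625.9141845703125, 105.28681945800781), (34.594120025634766, 33.676795959472656), 23.830595016479492) [0.6251 0.1069 0.1096] 0.0022758961334005514
side red 38 [0.4795 0.0843 0.0581] 333.2368421052632 235.73684210526315
side red2 0   
side orange 97 [0.626  0.1091 0.1097] 277.7113402061856 214.90721649484536
side blue 48 [0.4414 0.0895 0.0583] 346.3333333333333 240.25
```

```bash
cat > go.py <<'E'
from h import *
from scipy.spatial.transform import Rotation as Ro
import sys
def delta(x,y,z,yaw):
    o=robot.get_obs(); R=Ro.from_quat(o['tool_rot'])
    a=np.radians(yaw); ty=np.array([np.cos(a),np.sin(a),0]); tz=np.array([0,0,-1.]); tx=np.cross(ty,tz)
    T=Ro.from_matrix(np.stack([tx,ty,tz],1))
    d=R.inv().apply(np.array([x,y,z])/1000-o['position'])*100
    r=(R.inv()*T).as_rotvec()
    yy=R.as_matrix()[:,1]
    print('t',round(o['time'],2),'cm',np.round(d,2),'rot',np.round(r,3),'dist',np.linalg.norm(d).round(1),'| pos',np.round(o['position']*1000,1),'yaw',np.degrees(np.arctan2(yy[1],yy[0])).round(1),'F',np.round(o['ft_force'],1),'w',round(o['grip_width']*1000,1))
if __name__=='__main__': delta(*map(float,sys.argv[1:5]))
E
python3 go.py 458.8 77 150 38
```

```text
t 0.8 cm [-43.07 -44.89   4.5 ] rot [-0.    -0.     0.686] dist 62.4 | pos [137.4 609.7 195. ] yaw 77.3 F [-0.6  1.3  0.1] w 87.1
```

Request:
send_rows(deltas=[{"tx": -21.5, "ty": -22.5, "tz": 0, "rz": 0.35}, {"tx": -21.5, "ty": -22.5, "tz": 0, "rz": 0.35}, {"tx": -21.5, "ty": -22.5, "tz": 0, "rz": 0.35}, {"tx": -21.5, "ty": -22.5, "tz": 0, "rz": 0.35}, {"tx": -21.5, "ty": -22.5, "tz": 0, "rz": 0.35}], claw=8.7)

```text
schema error: expected keys tx, ty, tz, rx, ry, rz
```

```bash
python3 go.py 458.8 77 150 38
```

```text
t 0.8 cm [-43.07 -44.89   4.5 ] rot [-0.    -0.     0.686] dist 62.4 | pos [137.4 609.7 195. ] yaw 77.3 F [-0.6  1.3  0.1] w 87.1
```

Request:
send_rows(deltas=[{"tx": -43, "ty": -45, "tz": 0, "rx": 0, "ry": 0, "rz": 0.686}, {"tx": -43, "ty": -45, "tz": 0, "rx": 0, "ry": 0, "rz": 0.686}, {"tx": -43, "ty": -45, "tz": 0, "rx": 0, "ry": 0, "rz": 0.686}, {"tx": -43, "ty": -45, "tz": 0, "rx": 0, "ry": 0, "rz": 0.686}, {"tx": -43, "ty": -45, "tz": 0, "rx": 0, "ry": 0, "rz": 0.686}], claw=8.7)

```text
time: 1.22
position: [0.2453, 0.4296, 0.1951]
tool_rot: [0.413, 0.911, 0.0, 0.0]
ft_force: [1.6, -0.7, -0.5]
grip_width: 0.0866
```

```bash
python3 go.py 458.8 77 150 38
```

```text
t 1.22 cm [-40.6   -7.15   4.51] rot [0.001 0.    0.056] dist 41.5 | pos [245.3 429.6 195.1] yaw 41.2 F [ 1.6 -0.7 -0.5] w 86.6
```

Request:
send_rows(deltas=[{"tx": -40.6, "ty": -7.2, "tz": 0, "rx": 0, "ry": 0, "rz": 0.05}, {"tx": -40.6, "ty": -7.2, "tz": 0, "rx": 0, "ry": 0, "rz": 0.05}, {"tx": -40.6, "ty": -7.2, "tz": 0, "rx": 0, "ry": 0, "rz": 0.05}, {"tx": -40.6, "ty": -7.2, "tz": 0, "rx": 0, "ry": 0, "rz": 0.05}, {"tx": -40.6, "ty": -7.2, "tz": 0, "rx": 0, "ry": 0, "rz": 0.05}])

```text
time: 1.63
position: [0.3542, 0.2516, 0.1953]
tool_rot: [0.433, 0.901, 0.0, 0.0]
ft_force: [0.5, -0.0, -0.6]
grip_width: 0.0868
```

```bash
python3 go.py 458.8 77 150 38
```

```text
t 1.63 cm [-20.17  -2.74   4.54] rot [0.001 0.    0.011] dist 20.9 | pos [354.2 251.6 195.3] yaw 38.6 F [ 0.5 -0.  -0.6] w 86.8
```

Request:
send_rows(deltas=[{"tx": -20.2, "ty": -2.7, "tz": 4.5, "rx": 0, "ry": 0, "rz": 0.01}, {"tx": -20.2, "ty": -2.7, "tz": 4.5, "rx": 0, "ry": 0, "rz": 0.01}, {"tx": -20.2, "ty": -2.7, "tz": 4.5, "rx": 0, "ry": 0, "rz": 0.01}, {"tx": -20.2, "ty": -2.7, "tz": 4.5, "rx": 0, "ry": 0, "rz": 0.01}, {"tx": -20.2, "ty": -2.7, "tz": 4.5, "rx": 0, "ry": 0, "rz": 0.01}])

```text
time: 2.05
position: [0.4591, 0.0769, 0.15]
tool_rot: [0.438, 0.899, 0.0, 0.0]
ft_force: [0.7, 1.6, -0.6]
grip_width: 0.087
```

```bash
python3 go.py 458.8 76.8 60 38; python3 go.py 458.8 76.8 22 38
```

```text
t 2.05 cm [ 0.01 -0.04  9.  ] rot [0.001 0.001 0.   ] dist 9.0 | pos [459.1  76.9 150. ] yaw 38.0 F [ 0.7  1.6 -0.6] w 87.0
t 2.05 cm [ 0.02 -0.04 12.8 ] rot [0.001 0.001 0.   ] dist 12.8 | pos [459.1  76.9 150. ] yaw 38.0 F [ 0.7  1.6 -0.6] w 87.0
```

Request:
send_rows(deltas=[{"tx": 0, "ty": 0, "tz": 4, "rx": 0, "ry": 0, "rz": 0}, {"tx": 0, "ty": 0, "tz": 8, "rx": 0, "ry": 0, "rz": 0}, {"tx": 0, "ty": 0, "tz": 11, "rx": 0, "ry": 0, "rz": 0}, {"tx": 0, "ty": 0, "tz": 12.6, "rx": 0, "ry": 0, "rz": 0}, {"tx": 0, "ty": 0, "tz": 12.6, "rx": 0, "ry": 0, "rz": 0}])

```text
time: 2.47
position: [0.4559, 0.0787, 0.0211]
tool_rot: [0.438, 0.899, -0.001, -0.003]
ft_force: [-0.1, 0.1, 0.7]
grip_width: 0.087
```

Request:
send_rows(deltas=[{"tx": 0, "ty": 0, "tz": 0, "rx": 0, "ry": 0, "rz": 0}, {"tx": 0, "ty": 0, "tz": 0, "rx": 0, "ry": 0, "rz": 0}, {"tx": 0, "ty": 0, "tz": 0, "rx": 0, "ry": 0, "rz": 0}, {"tx": 0, "ty": 0, "tz": 0, "rx": 0, "ry": 0, "rz": 0}, {"tx": 0, "ty": 0, "tz": 0, "rx": 0, "ry": 0, "rz": 0}], claw=4.0, squeeze=20)

```text
time: 2.88
position: [0.4591, 0.079, 0.0252]
tool_rot: [0.438, 0.899, 0.001, 0.001]
ft_force: [-0.8, 0.2, -0.0]
grip_width: 0.0616
```

```bash
python3 go.py 458.8 76.8 36 -72.6; python3 - <<'E'
from h import *
c=snap('side'); i=c['color'][180:310,230:410,::-1]; cv2.imwrite('pics/s1.png',cv2.resize(i,None,fx=4,fy=4,interpolation=2))
E
```

```text
t 2.88 cm [-0.16 -0.15 -1.08] rot [ 3.000e-03 -1.000e-03  1.931e+00] dist 1.1 | pos [459.1  79.   25.2] yaw 38.1 F [-0.8  0.2 -0. ] w 61.6
```

View pics/s1.png

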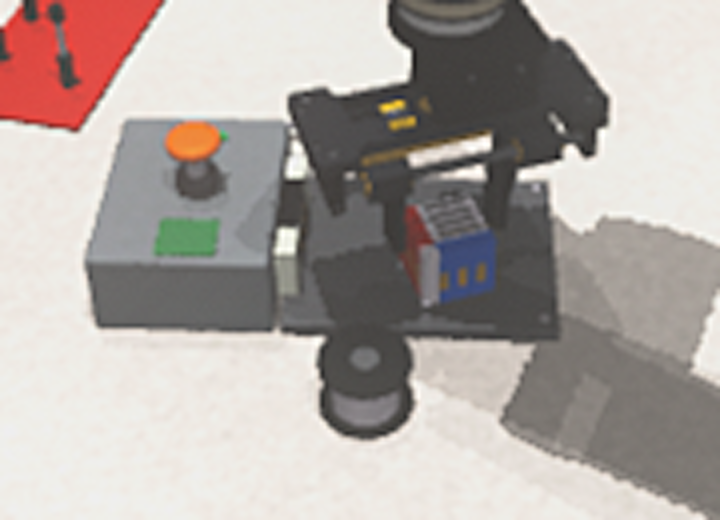

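Request:
send_rows(deltas=[{"tx": 0, "ty": 0, "tz": 0, "rx": 0, "ry": 0, "rz": 0}, {"tx": 0, "ty": 0, "tz": 0, "rx": 0, "ry": 0, "rz": 0}, {"tx": 0, "ty": 0, "tz": 0, "rx": 0, "ry": 0, "rz": 0}, {"tx": 0, "ty": 0, "tz": 0, "rx": 0, "ry": 0, "rz": 0}, {"tx": 0, "ty": 0, "tz": 0, "rx": 0, "ry": 0, "rz": 0}])

```text
time: 3.35
position: [0.4581, 0.0789, 0.0246]
tool_rot: [0.438, 0.899, 0.0, 0.0]
ft_force: [-1.4, -1.3, 8.1]
grip_width: 0.0496
```

```bash
python3 go.py 458.8 76.8 36 -72.6; python3 - <<'E'
from h import *
c=snap('side'); i=c['color'][200:280,270:390,::-1]; cv2.imwrite('pics/s2.png',cv2.resize(i,None,fx=6,fy=6,interpolation=2))
E
```

```text
t 3.35 cm [-0.21 -0.07 -1.14] rot [0.    0.    1.931] dist 1.2 | pos [458.1  78.9  24.6] yaw 38.1 F [-1.4 -1.3  8.1] w 49.6
```

View pics/s2.png

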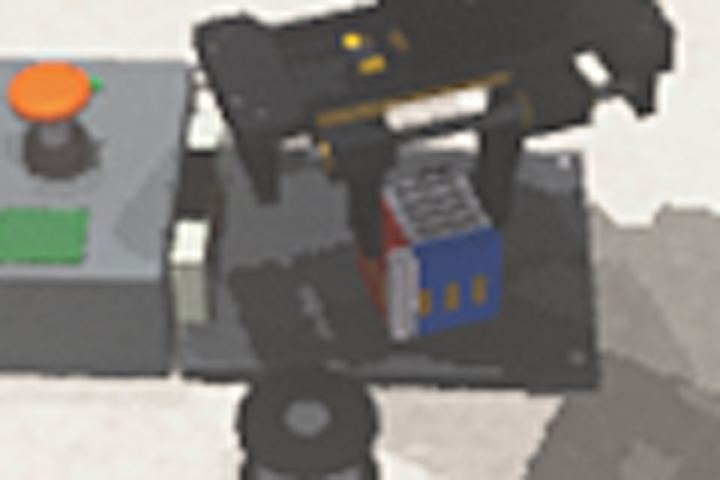

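Request:
send_rows(deltas=[{"tx": 0, "ty": 0, "tz": -1.2, "rx": 0, "ry": 0, "rz": 0}, {"tx": 0, "ty": 0, "tz": -1.2, "rx": 0, "ry": 0, "rz": 0.1}, {"tx": 0, "ty": 0, "tz": -1.2, "rx": 0, "ry": 0, "rz": 0.22}, {"tx": 0, "ty": 0, "tz": -1.2, "rx": 0, "ry": 0, "rz": 0.34}, {"tx": 0, "ty": 0, "tz": -1.2, "rx": 0, "ry": 0, "rz": 0.46}])

```text
time: 3.82
position: [0.4577, 0.079, 0.0357]
tool_rot: [0.634, 0.774, -0.0, -0.0]
ft_force: [0.6, 0.3, -2.9]
grip_width: 0.0497
```

Request:
send_rows(deltas=[{"tx": 0, "ty": 0, "tz": 0, "rx": 0, "ry": 0, "rz": 0.12}, {"tx": 0, "ty": 0, "tz": 0, "rx": 0, "ry": 0, "rz": 0.24}, {"tx": 0, "ty": 0, "tz": 0, "rx": 0, "ry": 0, "rz": 0.36}, {"tx": 0, "ty": 0, "tz": 0, "rx": 0, "ry": 0, "rz": 0.48}, {"tx": 0, "ty": 0, "tz": 0, "rx": 0, "ry": 0, "rz": 0.6}])

```text
time: 4.23
position: [0.4577, 0.079, 0.0356]
tool_rot: [0.834, 0.552, -0.0, -0.0]
ft_force: [-0.2, 0.7, -4.0]
grip_width: 0.0498
```

Request:
send_rows(deltas=[{"tx": 0, "ty": 0, "tz": 0, "rx": 0, "ry": 0, "rz": 0.12}, {"tx": 0, "ty": 0, "tz": 0, "rx": 0, "ry": 0, "rz": 0.24}, {"tx": 0, "ty": 0, "tz": 0, "rx": 0, "ry": 0, "rz": 0.36}, {"tx": 0, "ty": 0, "tz": 0, "rx": 0, "ry": 0, "rz": 0.48}, {"tx": 0, "ty": 0, "tz": 0, "rx": 0, "ry": 0, "rz": 0.6}])

```text
time: 4.65
position: [0.4577, 0.079, 0.0356]
tool_rot: [0.96, 0.281, -0.0, -0.0]
ft_force: [-0.1, -0.8, -3.0]
grip_width: 0.0494
```

```bash
python3 go.py 458.8 76.8 36 -72.6; python3 go.py 518.3 69.9 36 -72.6
```

```text
t 4.65 cm [-0.03  0.25 -0.04] rot [-0.001  0.001  0.265] dist 0.3 | pos [457.7  79.   35.6] yaw -57.4 F [-0.1 -0.8 -3. ] w 49.4
t 4.65 cm [ 4.62  4.03 -0.04] rot [-0.001  0.001  0.265] dist 6.1 | pos [457.7  79.   35.6] yaw -57.4 F [-0.1 -0.8 -3. ] w 49.4
```

Request:
send_rows(deltas=[{"tx": 0, "ty": 0, "tz": 0, "rx": 0, "ry": 0, "rz": 0.12}, {"tx": 0, "ty": 0, "tz": 0, "rx": 0, "ry": 0, "rz": 0.24}, {"tx": 0, "ty": 0, "tz": 0, "rx": 0, "ry": 0, "rz": 0.265}, {"tx": 0, "ty": 0, "tz": 0, "rx": 0, "ry": 0, "rz": 0.265}])

```text
time: 4.98
position: [0.4578, 0.079, 0.0357]
tool_rot: [0.988, 0.155, -0.0, -0.0]
ft_force: [0.1, 0.7, -3.5]
grip_width: 0.0494
```

```bash
python3 go.py 518.3 69.9 36 -72.6; python3 - <<'E'
from h import *
c=snap('side'); i=c['color'][200:280,270:390,::-1]; cv2.imwrite('pics/s3.png',cv2.resize(i,None,fx=6,fy=6,interpolation=2))
P=cloud(c);hsv=cv2.cvtColor(c['color'],cv2.COLOR_RGB2HSV)
box=(P[...,0]>0.36)&(P[...,0]<0.6)&(P[...,1]>-0.05)&(P[...,1]<.25)&(P[...,2]>.01)
for lo,hi in [((0,120,60),(6,255,255)),((100,110,50),(125,255,255))]:
    m=box&(cv2.inRange(hsv,lo,hi)>0); Q=P[m]; print(m.sum(),Q.mean(0),Q[:,2].min(),Q[:,2].max())
E
```

```text
t 4.98 cm [ 5.48  2.72 -0.03] rot [-0.     0.001  0.008] dist 6.1 | pos [457.8  79.   35.7] yaw -72.2 F [ 0.1  0.7 -3.5] w 49.4<stdin>:6: RuntimeWarning: Mean of empty slice.
  ret = um.true_divide(
Traceback (most recent call last):
ValueError: zero-size array to reduction operation minimum which has no identity
```

View pics/s3.png

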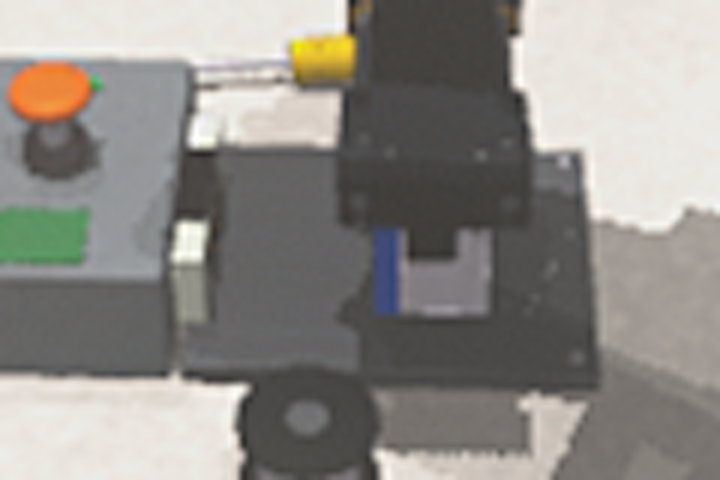

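Request:
send_rows(deltas=[{"tx": 2, "ty": 0.8, "tz": 0, "rx": 0, "ry": 0, "rz": 0.007}, {"tx": 4.5, "ty": 1.8, "tz": 0, "rx": 0, "ry": 0, "rz": 0.007}, {"tx": 6.0, "ty": 2.5, "tz": 0, "rx": 0, "ry": 0, "rz": 0.007}, {"tx": 6.7, "ty": 2.7, "tz": 0, "rx": 0, "ry": 0, "rz": 0.007}, {"tx": 6.7, "ty": 2.7, "tz": 0.4, "rx": 0, "ry": 0, "rz": 0.007}])

```text
time: 5.45
position: [0.5328, 0.0734, 0.0324]
tool_rot: [0.988, 0.151, 0.002, 0.0]
ft_force: [1.3, -0.1, -3.2]
grip_width: 0.0493
```

Request:
send_rows(deltas=[{"tx": 0, "ty": 0, "tz": 0.3, "rx": 0, "ry": 0, "rz": 0}, {"tx": 0, "ty": 0, "tz": 0.5, "rx": 0, "ry": 0, "rz": 0}, {"tx": 0, "ty": 0, "tz": 0.6, "rx": 0, "ry": 0, "rz": 0}, {"tx": 0, "ty": 0, "tz": 0.6, "rx": 0, "ry": 0, "rz": 0}])

```text
time: 5.78
position: [0.5283, 0.0739, 0.0254]
tool_rot: [0.989, 0.151, -0.001, -0.0]
ft_force: [0.1, 1.0, -2.8]
grip_width: 0.0494
```

```bash
python3 go.py 537.4 75.9 25 -72.6; python3 - <<'E'
from h import *
for n in ['side','top']:
    c=snap(n); i=c['color'][200:280,270:390,::-1] if n=='side' else c['color'][160:240,260:380,::-1]; cv2.imwrite('pics/%s4.png'%n,cv2.resize(i,None,fx=6,fy=6,interpolation=2))
E
```

```text
t 5.78 cm [0.93 0.08 0.04] rot [-0.001  0.003 -0.   ] dist 0.9 | pos [528.3  73.9  25.4] yaw -72.6 F [ 0.1  1.  -2.8] w 49.4
```

View pics/side4.png

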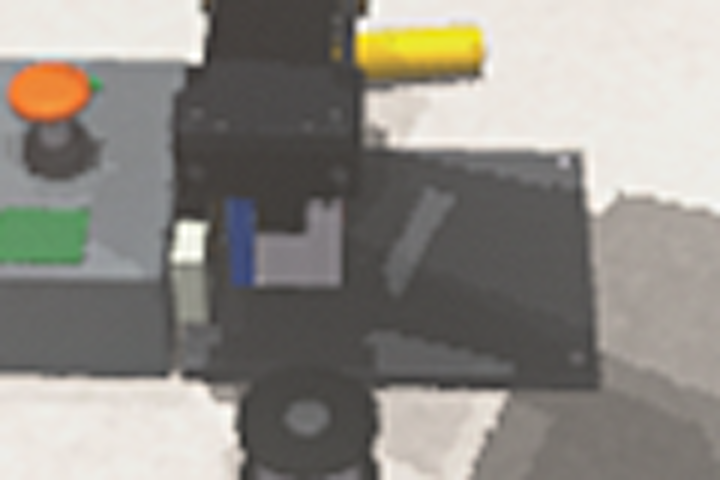

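View pics/top4.png

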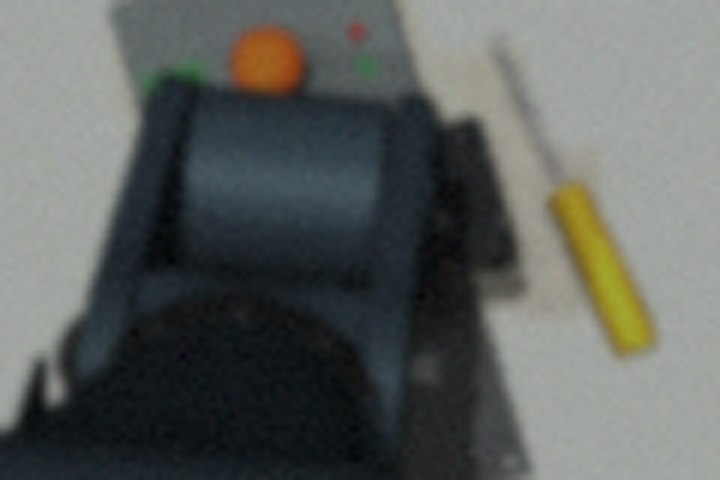

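Request:
send_rows(deltas=[{"tx": 0.2, "ty": 0.05, "tz": 0.05, "rx": 0, "ry": 0, "rz": 0}, {"tx": 0.4, "ty": 0.08, "tz": 0.05, "rx": 0, "ry": 0, "rz": 0}, {"tx": 0.6, "ty": 0.08, "tz": 0.05, "rx": 0, "ry": 0, "rz": 0}, {"tx": 0.7, "ty": 0.08, "tz": 0.05, "rx": 0, "ry": 0, "rz": 0}, {"tx": 0.7, "ty": 0.08, "tz": 0.05, "rx": 0, "ry": 0, "rz": 0}])

```text
time: 6.3
position: [0.5377, 0.075, 0.0257]
tool_rot: [0.989, 0.151, 0.0, 0.0]
ft_force: [-0.1, 0.2, -3.2]
grip_width: 0.0495
```

Request:
send_rows(deltas=[{"tx": 0.1, "ty": 0, "tz": 0, "rx": 0, "ry": 0, "rz": 0}, {"tx": 0.2, "ty": 0, "tz": 0, "rx": 0, "ry": 0, "rz": 0}, {"tx": 0.2, "ty": 0, "tz": 0, "rx": 0, "ry": 0, "rz": 0}])

```text
time: 6.55
position: [0.5378, 0.0755, 0.0253]
tool_rot: [0.989, 0.151, -0.001, -0.0]
ft_force: [-2.4, -1.1, -2.9]
grip_width: 0.0498
```

```bash
python3 go.py 537.4 75.9 25 -72.6
```

```text
t 6.55 cm [-0.03 -0.05  0.03] rot [-0.001  0.003 -0.   ] dist 0.1 | pos [537.8  75.5  25.3] yaw -72.6 F [-2.4 -1.1 -2.9] w 49.8
```

Request:
send_rows(deltas=[{"tx": -0.1, "ty": 0, "tz": 0.05, "rx": 0, "ry": 0, "rz": 0}, {"tx": -0.1, "ty": 0, "tz": 0.1, "rx": 0, "ry": 0, "rz": 0}, {"tx": 0.0, "ty": 0, "tz": 0.1, "rx": 0, "ry": 0, "rz": 0}, {"tx": 0.15, "ty": 0, "tz": 0.1, "rx": 0, "ry": 0, "rz": 0}, {"tx": 0.15, "ty": 0, "tz": 0.1, "rx": 0, "ry": 0, "rz": 0}])

```text
time: 6.97
position: [0.5378, 0.0753, 0.0247]
tool_rot: [0.988, 0.151, -0.003, 0.0]
ft_force: [-5.6, -4.1, 3.0]
grip_width: 0.0499
```

```bash
python3 go.py 537.4 75.9 25 -72.6
```

```text
t 6.97 cm [-0.02 -0.07 -0.03] rot [-0.     0.006  0.   ] dist 0.1 | pos [537.8  75.3  24.7] yaw -72.6 F [-5.6 -4.1  3. ] w 49.9
```

Request:
send_rows(deltas=[{"tx": 0, "ty": 0, "tz": 0, "rx": 0, "ry": 0, "rz": 0}, {"tx": 0, "ty": 0, "tz": 0, "rx": 0, "ry": 0, "rz": 0}, {"tx": 0, "ty": 0, "tz": 0, "rx": 0, "ry": 0, "rz": 0}, {"tx": 0, "ty": 0, "tz": 0, "rx": 0, "ry": 0, "rz": 0}, {"tx": 0, "ty": 0, "tz": 0, "rx": 0, "ry": 0, "rz": 0}], claw=8.7)

```text
time: 7.38
position: [0.5413, 0.0761, 0.0247]
tool_rot: [0.989, 0.151, 0.001, 0.0]
ft_force: [-0.0, -1.3, -0.7]
grip_width: 0.0746
```

Request:
send_rows(deltas=[{"tx": 0, "ty": 0, "tz": 0, "rx": 0, "ry": 0, "rz": 0}, {"tx": 0, "ty": 0, "tz": 0, "rx": 0, "ry": 0, "rz": 0}, {"tx": 0, "ty": 0, "tz": 0, "rx": 0, "ry": 0, "rz": 0}])

```text
time: 7.63
position: [0.5406, 0.0761, 0.0245]
tool_rot: [0.989, 0.151, 0.0, 0.0]
ft_force: [-0.3, 0.2, 0.1]
grip_width: 0.0861
```

```bash
python3 go.py 537.4 75.9 160 -72.6
```

```text
t 7.63 cm [ -0.3   -0.08 -13.55] rot [ 0.    -0.    -0.001] dist 13.6 | pos [540.6  76.1  24.5] yaw -72.7 F [-0.3  0.2  0.1] w 86.1
```

Request:
send_rows(deltas=[{"tx": 0, "ty": 0, "tz": -3, "rx": 0, "ry": 0, "rz": 0}, {"tx": 0, "ty": 0, "tz": -7, "rx": 0, "ry": 0, "rz": 0}, {"tx": 0, "ty": 0, "tz": -11, "rx": 0, "ry": 0, "rz": 0}, {"tx": 0, "ty": 0, "tz": -15, "rx": 0, "ry": 0, "rz": 0}, {"tx": 0, "ty": 0, "tz": -17.5, "rx": 0, "ry": 0, "rz": 0}], claw=0)

```text
time: 8.05
position: [0.5421, 0.076, 0.2036]
tool_rot: [0.989, 0.151, 0.003, 0.001]
ft_force: [1.0, 0.2, -0.3]
grip_width: 0.0615
```

```bash
cat > chk.py <<'E'
from h import *
import sys
c=snap('side'); i=c['color'][200:280,270:390,::-1]; cv2.imwrite('pics/%s.png'%sys.argv[1],cv2.resize(i,None,fx=6,fy=6,interpolation=2))
P=cloud(c); a=np.radians(17.45); O=np.array([.5374,.0759])
xy=P[...,:2]-O; X=xy@[np.cos(a),np.sin(a)]; Y=xy@[-np.sin(a),np.cos(a)]
m=(np.abs(P[...,2]-.059)<.004)&(X>-60)&(X<.03)&(abs(Y)<.06)&(X>-.06)
k,L,S,C=cv2.connectedComponentsWithStats(m.astype(np.uint8)); j=1+np.argmax(S[1:,4]); m=L==j
Q=np.stack([X[m],Y[m]],1)*1000
print(len(Q),cv2.minAreaRect(Q.astype(np.float32)),Q.min(0),Q.max(0))
E
python3 chk.py s5; python3 go.py 628 104.6 160 -72.6
```

```text
244 ((1.7255020141601562, -2.5597610473632812), (51.77866744995117, 53.04231262207031), 2.6508867740631104) [-25.35581535 -28.57162178] [27.25254336 23.97415644]
t 8.1 cm [ 8.71 -0.28  4.88] rot [ 0.005 -0.013 -0.001] dist 10.0 | pos [545.   76.  207.6] yaw -72.6 F [ 1.4 -0.4  2.2] w 57.5
```

View pics/s5.png

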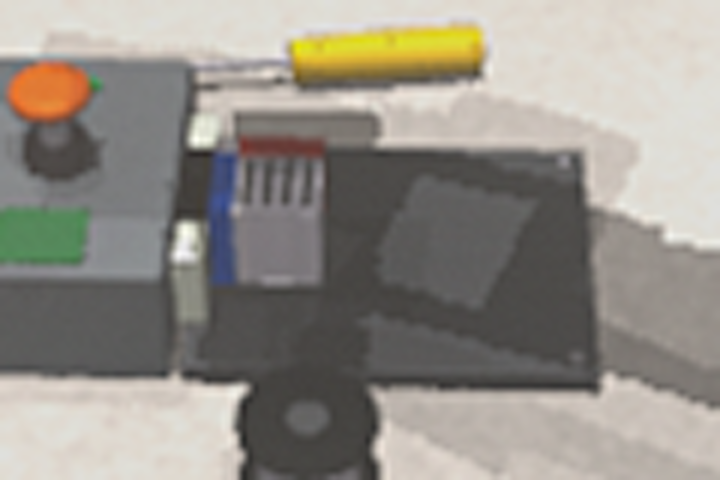

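Request:
send_rows(deltas=[{"tx": 3, "ty": -0.2, "tz": 0, "rx": 0, "ry": 0, "rz": 0}, {"tx": 6.5, "ty": -0.2, "tz": 2, "rx": 0, "ry": 0, "rz": 0}, {"tx": 9.1, "ty": -0.2, "tz": 4, "rx": 0, "ry": 0, "rz": 0}, {"tx": 9.1, "ty": -0.2, "tz": 5, "rx": 0, "ry": 0, "rz": 0}, {"tx": 9.1, "ty": -0.2, "tz": 5, "rx": 0, "ry": 0, "rz": 0}])

```text
time: 8.52
position: [0.6247, 0.1052, 0.1457]
tool_rot: [0.989, 0.151, -0.004, -0.0]
ft_force: [-1.1, 1.2, -0.8]
grip_width: 0.0241
```

Request:
send_rows(deltas=[{"tx": 0, "ty": 0, "tz": 0, "rx": 0, "ry": 0, "rz": 0}, {"tx": 0, "ty": 0, "tz": 0, "rx": 0, "ry": 0, "rz": 0}])

```text
time: 8.68
position: [0.6257, 0.1049, 0.1498]
tool_rot: [0.989, 0.151, -0.0, -0.0]
ft_force: [0.0, -0.5, 0.3]
grip_width: 0.011
```

```bash
python3 go.py 628 104.6 112 -72.6
```

```text
t 8.68 cm [0.22 0.1  3.78] rot [-0.     0.001 -0.001] dist 3.8 | pos [625.7 104.9 149.8] yaw -72.7 F [ 0.  -0.5  0.3] w 11.0
```

Request:
send_rows(deltas=[{"tx": 0.1, "ty": 0.05, "tz": 1.2, "rx": 0, "ry": 0, "rz": 0}, {"tx": 0.2, "ty": 0.1, "tz": 2.5, "rx": 0, "ry": 0, "rz": 0}, {"tx": 0.2, "ty": 0.1, "tz": 3.5, "rx": 0, "ry": 0, "rz": 0}, {"tx": 0.2, "ty": 0.1, "tz": 3.7, "rx": 0, "ry": 0, "rz": 0}, {"tx": 0.2, "ty": 0.1, "tz": 3.7, "rx": 0, "ry": 0, "rz": 0}])

```text
time: 9.1
position: [0.6275, 0.1046, 0.1109]
tool_rot: [0.989, 0.151, -0.002, -0.0]
ft_force: [-0.2, 0.1, 0.0]
grip_width: 0.0005
```

Request:
send_rows(deltas=[{"tx": 0, "ty": 0, "tz": 0.3, "rx": 0, "ry": 0, "rz": 0}, {"tx": 0, "ty": 0, "tz": 0.6, "rx": 0, "ry": 0, "rz": 0}, {"tx": 0, "ty": 0, "tz": 0.9, "rx": 0, "ry": 0, "rz": 0}, {"tx": 0, "ty": 0, "tz": 1.2, "rx": 0, "ry": 0, "rz": 0}, {"tx": 0, "ty": 0, "tz": 1.4, "rx": 0, "ry": 0, "rz": 0}])

```text
time: 9.52
position: [0.6288, 0.1047, 0.0983]
tool_rot: [0.989, 0.151, -0.0, 0.0]
ft_force: [-0.4, -0.1, -0.5]
grip_width: 0.0008
```

```bash
python3 go.py 628 104.6 98 -72.6; python3 chk.py s6
```

```text
t 9.52 cm [-0.08 -0.01  0.03] rot [-0.     0.    -0.001] dist 0.1 | pos [628.8 104.7  98.3] yaw -72.7 F [-0.4 -0.1 -0.5] w 0.8
244 ((2.1536102294921875, -1.5923519134521484), (52.70545959472656, 55.64796829223633), 2.5756897926330566) [-25.30089491 -29.31584618] [29.24726224 25.13783631]
```

View pics/s6.png

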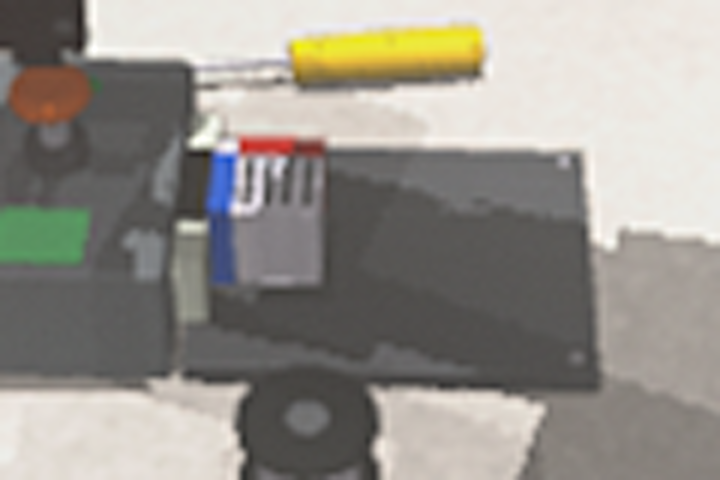

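```bash
python3 - <<'E'
from h import *
c=snap('side'); i=c['color'][140:260,220:360,::-1]; cv2.imwrite('pics/s7.png',cv2.resize(i,None,fx=5,fy=5,interpolation=2))
P=cloud(c);hsv=cv2.cvtColor(c['color'],cv2.COLOR_RGB2HSV)
m=(cv2.inRange(hsv,(4,150,60),(18,255,255))>0)&(abs(P[...,0]-.628)<.05)&(abs(P[...,1]-.105)<.05)
print(m.sum(),np.percentile(P[m],[5,50,95],axis=0)); print(robot.get_obs()['ft_force'],robot.get_obs()['position'])
E
```

```text
27 [[0.61521725 0.10934824 0.10356675]
 [0.62579453 0.11808724 0.10677251]
 [0.64055674 0.12103141 0.11089609]]
[0.21117033 0.27435505 0.14370283] [0.62858766 0.10472068 0.09809742]
```

View pics/s7.png

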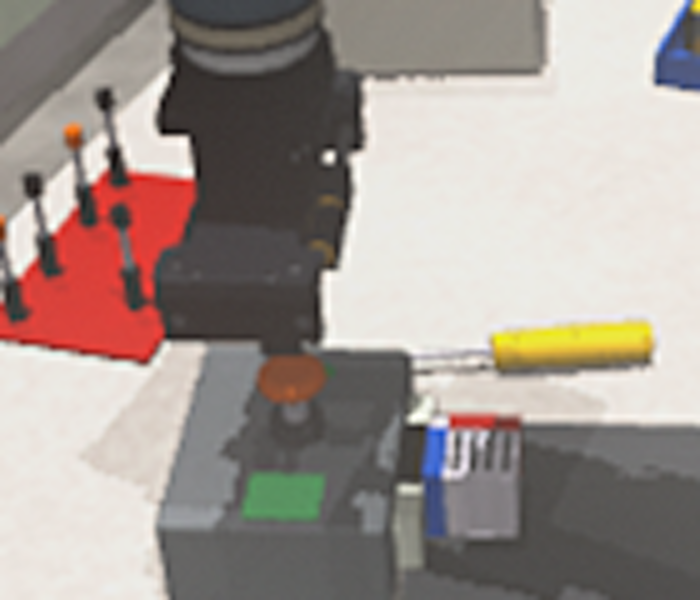

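```bash
python3 - <<'E'
from h import *
c=snap('side'); c0=pickle.load(open('side0.pkl','rb'))
K=c['intrinsics'];
def pr(p): q=K@(c['R']@p+np.array(c['t']).ravel()); return q[:2]/q[2]
for p in [(.6286,.1047,.098),(.628,.1046,.110),(.628,.1046,.098)]: q=pr(np.array(p)); print(p,q,'zoom',(q-[220,140])*5)
a=c0['color'][185:245,245:315,::-1];b=c['color'][185:245,245:315,::-1]
b=np.clip(b.astype(float)*1.6,0,255).astype(np.uint8)
cv2.imwrite('pics/s8.png',np.hstack([cv2.resize(x,None,fx=5.5,fy=5.5,interpolation=0) for x in (a,b)]))
print(robot.tip_of('plunger_top','side')); P=cloud(c); print(world(c,(275,207)),world(c,(275,203)))
print(np.round(P[198:222,277],3))
E
```

```text
(0.6286, 0.1047, 0.098) [277.95951707 217.06926157] zoom [289.79758537 385.34630784]
(0.628, 0.1046, 0.11) [277.77936311 213.62220984] zoom [288.89681555 368.11104922]
(0.628, 0.1046, 0.098) [278.17876162 217.09390777] zoom [290.89380808 385.46953885]
[{'xy': [277.0, 211.7], 'p': 0.64}]
[0.58894392 0.18188505 0.20040636] [0.58852575 0.1804582  0.21117095]
[[0.578 0.187 0.232]
 [0.579 0.186 0.229]
 [0.58  0.185 0.226]
 [0.58  0.185 0.222]
 [0.584 0.179 0.214]
 [0.584 0.179 0.211]
 [0.583 0.181 0.21 ]
 [0.584 0.18  0.206]
 [0.585 0.179 0.202]
 [0.586 0.179 0.199]
 [0.586 0.179 0.196]
 [0.626 0.11  0.13 ]
 [0.625 0.111 0.128]
 [0.636 0.093 0.108]
 [0.632 0.101 0.112]
 [0.63  0.105 0.112]
 [0.628 0.108 0.112]
 [0.627 0.112 0.111]
 [0.625 0.115 0.11 ]
 [0.624 0.118 0.11 ]
 [0.623 0.119 0.108]
 [0.623 0.12  0.105]
 [0.63  0.108 0.09 ]
 [0.63  0.109 0.087]]
```

View pics/s8.png

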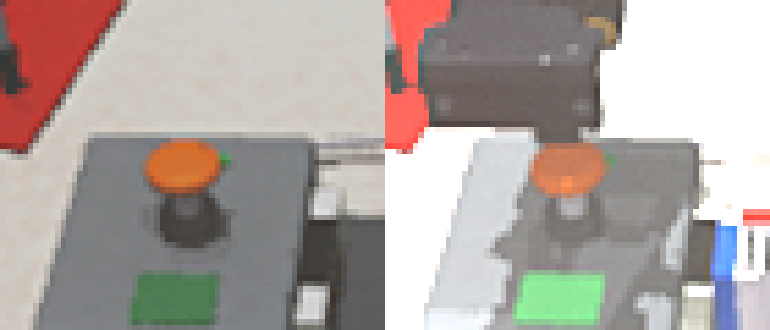

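```bash
python3 - <<'E'
from h import *
np.set_printoptions(precision=4,suppress=True)
o=robot.get_obs(); print(o['time'],o['position'],o['q'],o['joint_velocities'],o['ft_force'],o['joint_torque'])
c=snap('side','full9.png'); P=cloud(c)
for col in (270,277,284): print(col,np.round(P[190:214,col],3).tolist())
E
```

```text
9.7167 [0.6289 0.1047 0.0985] [-0.01    0.6586  1.4829 -0.      1.0001  1.258 ] [-0.0002 -0.003  -0.0043 -0.0017  0.0004 -0.0009] [0.4593 0.0318 0.347 ] [ -0.     -46.7761 -14.8773   0.0486  -0.0545  -0.0002]
270 [[0.602, 0.172, 0.239], [0.6, 0.177, 0.24], [0.598, 0.181, 0.24], [0.596, 0.184, 0.24], [0.595, 0.186, 0.239], [0.593, 0.19, 0.239], [0.592, 0.192, 0.239], [0.594, 0.191, 0.234], [0.594, 0.19, 0.231], [0.594, 0.19, 0.228], [0.594, 0.191, 0.226], [0.596, 0.189, 0.221], [0.599, 0.185, 0.215], [0.599, 0.184, 0.211], [0.599, 0.185, 0.209], [0.599, 0.186, 0.207], [0.601, 0.184, 0.202], [0.6, 0.186, 0.201], [0.73, -0.029, 0.002], [0.686, 0.045, 0.065], [0.684, 0.049, 0.066], [0.681, 0.055, 0.067], [0.678, 0.061, 0.068], [0.675, 0.065, 0.069]]
277 [[0.586, 0.169, 0.241], [0.585, 0.172, 0.24], [0.584, 0.174, 0.239], [0.582, 0.178, 0.239], [0.581, 0.181, 0.239], [0.579, 0.184, 0.238], [0.579, 0.185, 0.236], [0.578, 0.187, 0.236], [0.578, 0.188, 0.234], [0.579, 0.186, 0.229], [0.58, 0.185, 0.225], [0.58, 0.184, 0.222], [0.583, 0.181, 0.216], [0.584, 0.179, 0.211], [0.585, 0.179, 0.208], [0.584, 0.18, 0.206], [0.584, 0.18, 0.203], [0.585, 0.179, 0.199], [0.623, 0.115, 0.138], [0.626, 0.11, 0.13], [0.626, 0.11, 0.127], [0.635, 0.094, 0.109], [0.633, 0.099, 0.11], [0.631, 0.103, 0.11]]
284 [[0.589, 0.131, 0.214], [0.572, 0.163, 0.237], [0.572, 0.163, 0.234], [0.571, 0.164, 0.232], [0.571, 0.165, 0.23], [0.583, 0.144, 0.21], [0.716, -0.103, 0.001], [0.712, -0.096, 0.003], [0.571, 0.167, 0.22], [0.569, 0.172, 0.221], [0.569, 0.172, 0.218], [0.568, 0.174, 0.217], [0.568, 0.175, 0.215], [0.568, 0.174, 0.212], [0.569, 0.174, 0.208], [0.569, 0.175, 0.206], [0.569, 0.175, 0.203], [0.568, 0.177, 0.202], [0.688, -0.044, 0.001], [0.646, 0.035, 0.068], [0.644, 0.039, 0.068], [0.643, 0.042, 0.067], [0.616, 0.091, 0.108], [0.613, 0.099, 0.112]]
```

View pics/full9.png

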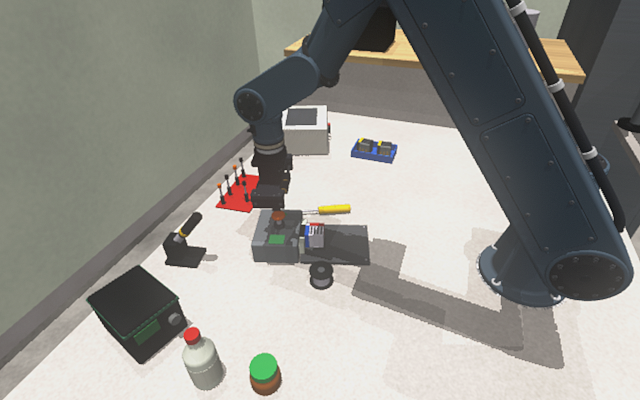

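The knob is still up at z = 110 mm. The visible fingertips are about 125 mm high even though the reported TCP is 98 mm, and no force registers. I'll go down by feel, in small steps.

Request:
send_rows(deltas=[{"tx": 0, "ty": 0, "tz": 0.25, "rx": 0, "ry": 0, "rz": 0}, {"tx": 0, "ty": 0, "tz": 0.5, "rx": 0, "ry": 0, "rz": 0}, {"tx": 0, "ty": 0, "tz": 0.75, "rx": 0, "ry": 0, "rz": 0}, {"tx": 0, "ty": 0, "tz": 0.75, "rx": 0, "ry": 0, "rz": 0}])

```text
time: 10.1
position: [0.6284, 0.1047, 0.0903]
tool_rot: [0.989, 0.151, -0.001, -0.0]
ft_force: [0.0, 0.4, 0.1]
grip_width: 0.0005
```

```bash
cat > kn.py <<'E'
from h import *
import sys
c=snap('side'); b=c['color'][185:245,245:315,::-1]
cv2.imwrite('pics/%s.png'%sys.argv[1],cv2.resize(np.clip(b*1.5,0,255).astype(np.uint8),None,fx=8,fy=8,interpolation=0))
P=cloud(c); o=robot.get_obs(); print(o['time'],o['position'],o['ft_force'],o['moment']); print(np.round(P[205:224,277],3).tolist())
E
python3 kn.py k1
```

```text
10.15 [0.62850214 0.10469175 0.0905341 ] [ 0.07596675 -0.95506067  0.5627992 ] [-0.09151063  0.12773588  0.03474457]
[[0.585, 0.178, 0.205], [0.584, 0.181, 0.204], [0.585, 0.18, 0.2], [0.586, 0.179, 0.196], [0.586, 0.179, 0.193], [0.585, 0.181, 0.192], [0.626, 0.111, 0.125], [0.626, 0.111, 0.121], [0.63, 0.106, 0.113], [0.629, 0.106, 0.11], [0.627, 0.11, 0.11], [0.626, 0.114, 0.11], [0.624, 0.118, 0.11], [0.624, 0.118, 0.107], [0.622, 0.122, 0.107], [0.63, 0.108, 0.09], [0.629, 0.112, 0.09], [0.631, 0.109, 0.084], [0.63, 0.111, 0.082]]
```

View pics/k1.png

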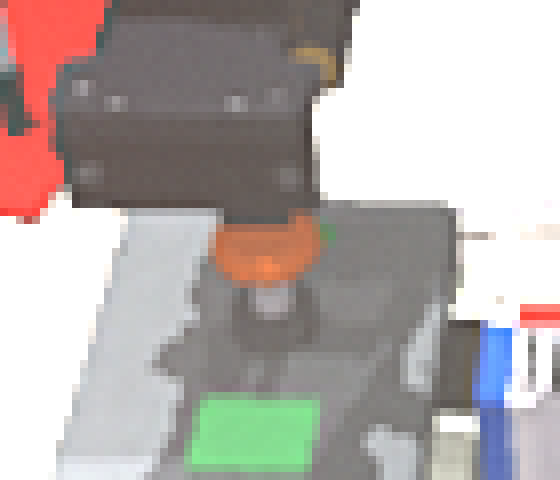

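Request:
send_rows(deltas=[{"tx": 0, "ty": 0, "tz": 0.2, "rx": 0, "ry": 0, "rz": 0}, {"tx": 0, "ty": 0, "tz": 0.4, "rx": 0, "ry": 0, "rz": 0}, {"tx": 0, "ty": 0, "tz": 0.6, "rx": 0, "ry": 0, "rz": 0}, {"tx": 0, "ty": 0, "tz": 0.8, "rx": 0, "ry": 0, "rz": 0}, {"tx": 0, "ty": 0, "tz": 0.8, "rx": 0, "ry": 0, "rz": 0}])

```text
time: 10.57
position: [0.6289, 0.1047, 0.0827]
tool_rot: [0.989, 0.151, -0.0, -0.0]
ft_force: [-0.5, 0.3, 1.5]
grip_width: 0.0006
```

```bash
python3 kn.py k2
```

```text
10.6167 [0.6289023  0.10469774 0.08296962] [0.11199943 0.33430329 0.18792337] [-0.04886803  0.07352199  0.01483339]
[[0.581, 0.186, 0.212], [0.581, 0.186, 0.209], [0.581, 0.186, 0.205], [0.586, 0.179, 0.196], [0.585, 0.181, 0.194], [0.586, 0.18, 0.19], [0.586, 0.179, 0.187], [0.585, 0.182, 0.187], [0.587, 0.179, 0.18], [0.626, 0.113, 0.115], [0.627, 0.112, 0.111], [0.625, 0.115, 0.11], [0.624, 0.118, 0.11], [0.623, 0.119, 0.108], [0.625, 0.118, 0.103], [0.63, 0.11, 0.092], [0.629, 0.111, 0.089], [0.629, 0.111, 0.086], [0.632, 0.108, 0.079]]
```

View pics/k2.png

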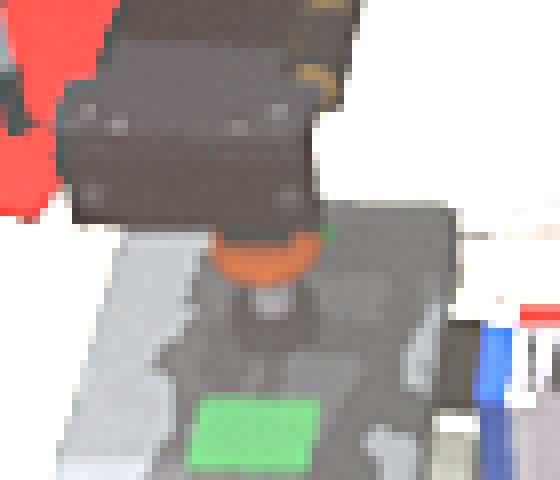

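Request:
send_rows(deltas=[{"tx": 0, "ty": 0, "tz": 0.2, "rx": 0, "ry": 0, "rz": 0}, {"tx": 0, "ty": 0, "tz": 0.4, "rx": 0, "ry": 0, "rz": 0}, {"tx": 0, "ty": 0, "tz": 0.6, "rx": 0, "ry": 0, "rz": 0}, {"tx": 0, "ty": 0, "tz": 0.6, "rx": 0, "ry": 0, "rz": 0}])

```text
time: 10.95
position: [0.6291, 0.1047, 0.077]
tool_rot: [0.989, 0.151, 0.0, 0.0]
ft_force: [-1.3, 0.2, 2.3]
grip_width: 0.0004
```

```bash
python3 kn.py k3
```

```text
11.0 [0.62903528 0.10471326 0.07711918] [-0.98109468  0.05665603  3.1752819 ] [-0.08062306  0.25180248 -0.02033987]
[[0.581, 0.186, 0.211], [0.58, 0.188, 0.21], [0.581, 0.186, 0.206], [0.583, 0.184, 0.201], [0.585, 0.181, 0.194], [0.586, 0.18, 0.191], [0.585, 0.181, 0.189], [0.587, 0.18, 0.184], [0.587, 0.18, 0.181], [0.586, 0.182, 0.18], [0.586, 0.181, 0.177], [0.627, 0.112, 0.108], [0.626, 0.115, 0.107], [0.625, 0.116, 0.105], [0.624, 0.119, 0.104], [0.624, 0.119, 0.101], [0.624, 0.121, 0.099], [0.631, 0.109, 0.084], [0.631, 0.109, 0.079]]
```

View pics/k3.png

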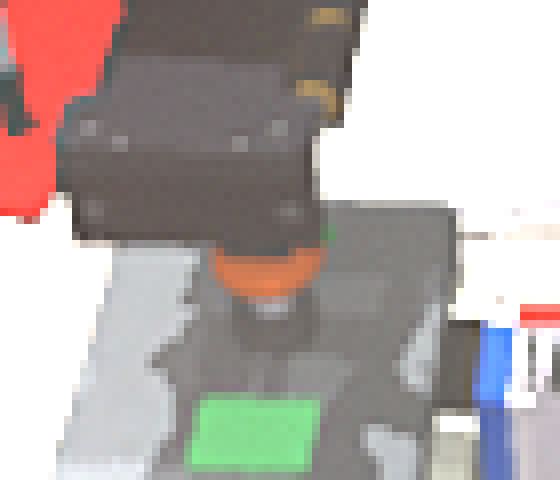

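Request:
send_rows(deltas=[{"tx": 0, "ty": 0, "tz": 0.25, "rx": 0, "ry": 0, "rz": 0}, {"tx": 0, "ty": 0, "tz": 0.5, "rx": 0, "ry": 0, "rz": 0}, {"tx": 0, "ty": 0, "tz": 0.75, "rx": 0, "ry": 0, "rz": 0}, {"tx": 0, "ty": 0, "tz": 0.9, "rx": 0, "ry": 0, "rz": 0}, {"tx": 0, "ty": 0, "tz": 0.9, "rx": 0, "ry": 0, "rz": 0}])

```text
time: 11.42
position: [0.6292, 0.1047, 0.0707]
tool_rot: [0.989, 0.151, 0.0, 0.0]
ft_force: [-5.4, -0.5, 17.6]
grip_width: 0.0005
```

```bash
python3 kn.py k4
```

```text
11.4667 [0.62914172 0.10470458 0.07063153] [-5.53610324 -0.64408647 16.71090144] [-1.08527355e-01  9.77058214e-01  8.95062975e-04]
[[0.58, 0.188, 0.213], [0.58, 0.187, 0.21], [0.58, 0.187, 0.207], [0.581, 0.188, 0.204], [0.583, 0.185, 0.198], [0.581, 0.188, 0.198], [0.582, 0.186, 0.194], [0.586, 0.18, 0.185], [0.585, 0.182, 0.184], [0.586, 0.182, 0.181], [0.586, 0.182, 0.177], [0.586, 0.182, 0.174], [0.588, 0.18, 0.169], [0.628, 0.111, 0.1], [0.626, 0.115, 0.101], [0.626, 0.116, 0.097], [0.624, 0.119, 0.097], [0.625, 0.118, 0.093], [0.626, 0.118, 0.089]]
```

View pics/k4.png

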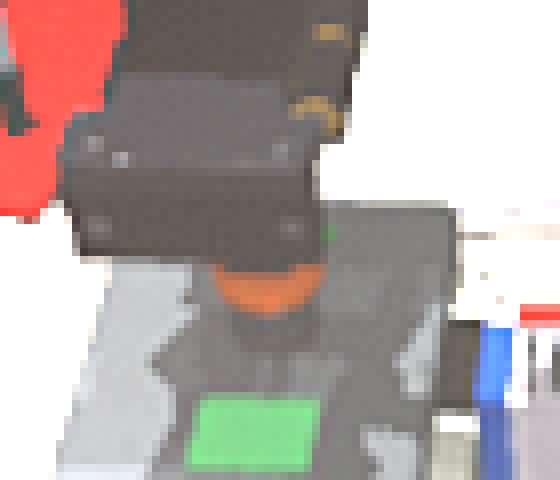

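The force is 17 N, against 6 N from the spring at the stop, and the knob top is at z ≈ 98–100 mm. So it's at its stop. I'll hold briefly, then lift.

Request:
send_rows(deltas=[{"tx": 0, "ty": 0, "tz": 0.05, "rx": 0, "ry": 0, "rz": 0}, {"tx": 0, "ty": 0, "tz": 0.05, "rx": 0, "ry": 0, "rz": 0}, {"tx": 0, "ty": 0, "tz": 0.05, "rx": 0, "ry": 0, "rz": 0}])

```text
time: 11.72
position: [0.6292, 0.1047, 0.0707]
tool_rot: [0.989, 0.151, 0.001, 0.0]
ft_force: [-5.8, -0.4, 19.1]
grip_width: 0.0004
```

Request:
send_rows(deltas=[{"tx": 0, "ty": 0, "tz": -0.8, "rx": 0, "ry": 0, "rz": 0}, {"tx": 0, "ty": 0, "tz": -2, "rx": 0, "ry": 0, "rz": 0}, {"tx": 0, "ty": 0, "tz": -4.5, "rx": 0, "ry": 0, "rz": 0}, {"tx": 0, "ty": 0, "tz": -8, "rx": 0, "ry": 0, "rz": 0}, {"tx": 0, "ty": 0, "tz": -11, "rx": 0, "ry": 0, "rz": 0}])

```text
time: 12.13
position: [0.6283, 0.1047, 0.178]
tool_rot: [0.989, 0.151, -0.001, -0.0]
ft_force: [1.1, 0.0, 0.5]
grip_width: 0.0003
```

Request:
send_rows(deltas=[{"tx": 0, "ty": 3, "tz": -2, "rx": 0, "ry": 0, "rz": 0}, {"tx": 0, "ty": 7, "tz": -2, "rx": 0, "ry": 0, "rz": 0}, {"tx": 0, "ty": 11, "tz": -2, "rx": 0, "ry": 0, "rz": 0}, {"tx": 0, "ty": 15, "tz": -2, "rx": 0, "ry": 0, "rz": 0}, {"tx": 0, "ty": 17, "tz": -2, "rx": 0, "ry": 0, "rz": 0}])

```text
time: 12.55
position: [0.6808, -0.0625, 0.1972]
tool_rot: [0.989, 0.149, 0.0, 0.001]
ft_force: [0.5, 0.3, 0.7]
grip_width: 0.0005
```

Request:
send_rows(deltas=[{"tx": 0, "ty": 0, "tz": 0, "rx": 0, "ry": 0, "rz": 0}, {"tx": 0, "ty": 0, "tz": 0, "rx": 0, "ry": 0, "rz": 0}, {"tx": 0, "ty": 0, "tz": 0, "rx": 0, "ry": 0, "rz": 0}])

```text
time: 12.8
position: [0.6788, -0.0566, 0.1968]
tool_rot: [0.989, 0.151, -0.001, -0.001]
ft_force: [-0.3, -0.1, -0.6]
grip_width: 0.0006
```

```bash
python3 kn.py k5; python3 chk.py s9; python3 - <<'E'
from h import *
c=snap('top','top9.png'); c=snap('side','side9.png')
E
```

```text
12.85 [ 0.6787951  -0.05605008  0.19696173] [ 0.18667617 -0.59733275 -0.20566781] [-0.07892146  0.10011586  0.04018433]
[[0.717, -0.053, -0.0], [0.715, -0.048, -0.001], [0.711, -0.04, 0.003], [0.71, -0.037, 0.001], [0.666, 0.04, 0.067], [0.637, 0.092, 0.11], [0.634, 0.097, 0.112], [0.632, 0.1, 0.111], [0.63, 0.105, 0.112], [0.629, 0.107, 0.11], [0.628, 0.109, 0.109], [0.626, 0.114, 0.11], [0.623, 0.119, 0.111], [0.622, 0.121, 0.109], [0.623, 0.121, 0.106], [0.629, 0.11, 0.092], [0.63, 0.11, 0.088], [0.631, 0.109, 0.083], [0.631, 0.11, 0.081]]
244 ((1.3749675750732422, -1.3589859008789062), (52.81344223022461, 55.18815231323242), 87.47296905517578) [-25.23892159 -28.31825075] [29.52545475 25.19624443]
```

View pics/s9.png

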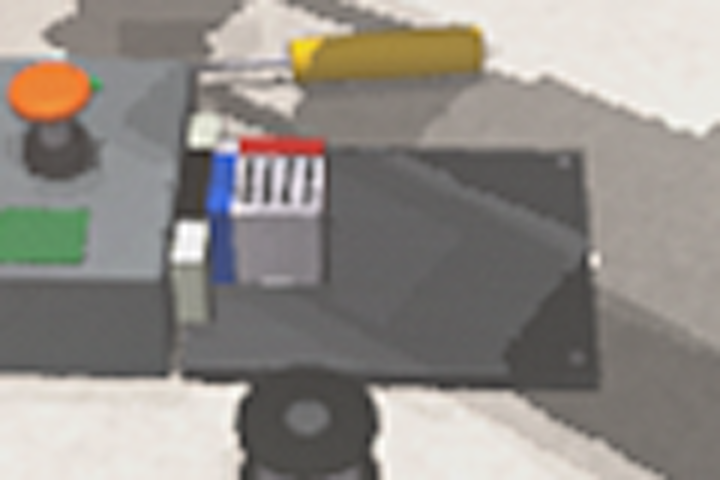

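View pics/top9.png

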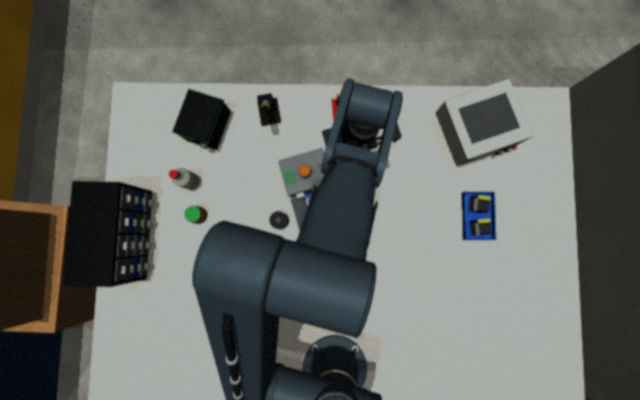

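View pics/k5.png

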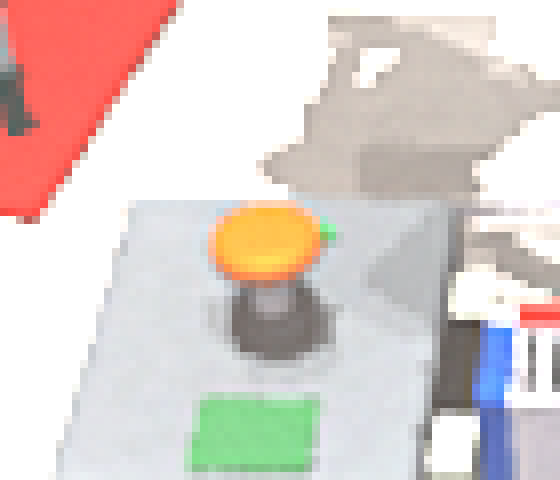

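```bash
python3 - <<'E'
from h import *
print(robot.hand_in(), robot.get_obs()['time'])
E
```

```text
the job is handed in; nothing more can be done
the job is handed in; nothing more can be done
```

The module is standing with its blue face against the contact bar, let go. After that I pressed the plunger to its stop and it came back up. I handed the job in at about 13 s of the 37 s allowed; `hand_in` gives no verdict.

- **Turning and placing:** I gripped the module on its red and opposite faces, lifted it, turned it about 110°, set it down and pressed it against the bar with about 6 N. The gripper then opened fully before anything else moved.
- **Module position:** From the side camera after the press, the rear edge was at -25.2 mm in the tester's x, which puts the blue face at about 24.8 mm. It was about 1.5 mm off centre in y, and square to the bar within about 0.05 rad.
- **Plunger:** The wrist force reached 17–19 N, against the spring's 6 N at the stop. The knob top was at about 98–100 mm, and back at about 110 mm afterwards.
- **Bystanders:** The reel and screwdriver looked unmoved in the last side picture, as did the bottle, jar and spares in the last top picture. I checked these by eye only and did not measure them.

**Disagreements:**
- While pressing, the camera showed the closed fingertips 25–28 mm higher than the reported TCP. My first press, to the nominal height, did not touch the knob, so I went down by force and camera instead. I did not find the cause.
- The arm hid most of the module from the top camera, so its final position rests on the side camera alone. That fit gave the module's top as about 53 x 55 mm rather than 50 x 50 mm, so expect a few millimetres of uncertainty.

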